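# Set the sliding bowl stop

## Task

With the fingertips push the wooden sliding stop along its steel rail, from behind, towards the stack of bowls at the rail's end until it clicks into the last notch before that stack (which one depends on the bowls' size), so that its fence stands close to the rims without shoving them. Push only on the back of the wooden block: do not touch the fence or the plunger's knob, lift nothing, leave everything else where it is, and withdraw.

Things in the scene. Friction and masses are not known exactly. Their poses are not given: they have to be found in the camera images.
- rail: Fixed steel rail, 26 mm wide, top 20 mm above the ledge, with a round wooden trivet (100 mm across, 8 mm thick) at its end. Origin: trivet centre, at ledge height. The rail runs straight along this body's +y, 82 to 342 mm from the origin; z is up. An end block 30 mm high, 50 mm wide closes its outer end (330 to 342 mm). Three slots 25 mm apart cross its top.
- bay (a point): Centre of the top of the rail's trivet (8 mm above the ledge), where the stack of bowls that is to be kept in place stands, one of the three stacks.
- bowl_stop (a joint): Travel of the stop (m): 0 at the rail's outer end, growing towards the trivet (rail -y), limit 0.185; starts at 0 to 0.075. The fence face is 235 mm minus this from the trivet's centre. Notches: 0.130 large, 0.155 medium, 0.180 small bowls; the fence is then 10 mm from the rims. Slides with 1 to 3 N; within 3 mm of a notch it centres itself (force dips); leaving one takes about 6 to 12 N.
- stop_back (a point): On the sliding stop: centre of its upright flat wooden back, the face to push, 37 mm above the ledge. The back is 92 mm wide, spans heights 24 to 50 mm over the rail, looks along the rail's +y (away from the bowls) and lies 80 mm behind the fence face (so 315 mm minus the travel from the trivet's centre). Axes parallel to the rail's.
- fence: Upright wooden plate at the front of the stop, 120 mm wide across the rail, 10 mm thick, from 24 to 75 mm above the ledge. Origin: in the middle of its thickness, at ledge height. Not to be touched by the fingers.
- plunger: Small steel knob (18 mm across, 12 mm high) on a spring plunger through the stop's block, midway along it, 35 mm ahead of the back. Origin: centre of its top, 70 mm above the ledge while the plunger rides on the rail, about 3 mm lower when it has dropped into a notch. It moves by itself; not to be touched.
- bowls_small: Stack of three nested blue-glazed bowls, loose: 90 mm across the rims, 56 mm high, 0.4 kg. Origin: centre of the foot. Stands on one of three like wooden trivets.
- bowls_medium: The same in the middle size: 140 mm across the rims, 70 mm high, 0.75 kg. Origin: centre of the foot.
- bowls_large: The same in the large size: 190 mm across the rims, 78 mm high, 0.95 kg. Origin: centre of the foot.
- jar: Closed cobalt jar, 100 mm across, 168 mm high, a bystander. Origin: centre of its underside.
- mortar: Wooden mortar, 120 mm across, 90 mm high, its pestle standing out to 145 mm, a bystander. Origin: centre of its underside.
- shaker_a: Empty clear shaker with a flip-top lid, 48 mm across, 73 mm high, stands beside the rail on the robot's side, a bystander. Origin: centre of its underside.
- shaker_b: The other shaker, the same, farther along the rail.
- scoop: Small steel measuring scoop, 40 mm cup, handle 90 mm long towards its -x, 22 mm high, lying beyond the rail as the robot sees it, a bystander. Origin: under the cup.
Not all that is in view belongs to the job. Leave any red look-alike of the bowls_large alone. What is shaped like the bowls_small but purple is not meant.

How it is judged (in metres and radians):
At the end, for the whole second after the job is handed in: The stop rests in the notch of the stack on the rail's trivet (travel within 4 mm of 0.180 small, 0.155 medium, 0.130 large), plunger dropped (2 mm or more); bowl stacks moved under 10 mm, other things under 30 mm (((horizontal distance between bowls_small and bay below 0.012 m and value of joint bowl_stop between 0.176 and 0.184 m) or (horizontal distance between bowls_medium and bay below 0.012 m and value of joint bowl_stop between 0.151 and 0.159 m) or (horizontal distance between bowls_large and bay below 0.012 m and value of joint bowl_stop between 0.126 and 0.134 m)) and z of plunger in the frame of stop_back below 0.0312 m and velocity of joint bowl_stop between -0.01 and 0.01 m/s and distance of each of bowls_small, bowls_medium, bowls_large from where it was at the start of the episode below 0.01 m and distance of each of jar, mortar, shaker_a, shaker_b, scoop from where it was at the start of the episode below 0.03 m); the robot touches nothing.
It fails at once if a stack of bowls is shoved, knocked or lifted (more than 10 mm) (distance of any of bowls_small, bowls_medium, bowls_large from where it was at the start of the episode above 0.01 m).
It fails at once if the fingers touch the plunger's knob or the fence (the stop is pushed, not gripped or unlatched) (contact force between the fingers and plunger above 0.5 N or contact force between the fingers and fence above 0.5 N).
It fails at once if a bystander is moved more than 30 mm (distance of any of jar, mortar, shaker_a, shaker_b, scoop from where it was at the start of the episode above 0.03 m).
It also fails if it takes over 45 s, if anything falls off the work surface, if the arm or the gripper's body presses on something with over 40 N, if the wrist force passes 120 N, or if a joint passes its speed limit or range.

## Robot

A 6-joint arm with a two-finger parallel gripper is mounted at the origin on the work surface. World frame = base frame: x ahead of the robot, y to its left, z up, the work surface at z = 0. Lengths are in mm, angles in rad, forces in N, time in s.
With the tool pointing down it reaches from about 300 to 775 mm from the base axis. Payload 14.6 kg.
Tool frame: the origin (TCP) lies between the finger pads; the fingertips stand 8 mm ahead of it and the grasp point (between the pads) lies 11 mm behind it; z points along the fingers, y is the line along which they close (so a half turn about z gives the same grasp; the last joint's range is limited). The gripper opens to 94 mm and grips with 3 to 60 N. Pads are 16 mm wide; open, the fingers measure 119 mm over their backs; the gripper's body (75 mm by 177 mm) begins 78 mm behind the grasp point.
Start: joints at [1.143, 0.3, 1.521, -0, 1.321, -0.067], TCP at [194.159, 514.579, 213.446] pointing down, gripper open.
Joint ranges: [-3.03, 3.03], [-0.79, 2.21], [0.23, 2.52], [-1.04, 4.18], [0, 3.07], [-2.55, 2.55]. Speed limits (rad/s): [2.22, 2.22, 2.57, 3.14, 3.14, 3.14].

## Interface

Orientations are given as a unit quaternion [x, y, z, w].
In Python, from station import ctrl gives the robot as it stands. The module is installed in compiled form; this text tells all that it offers.
- The arm moves only by the tool send_rows, never from a script. Its argument "targets" is text: rows parted by semicolons, each of 5 numbers parted by spaces: the finger opening in cm, from 0 to 9.4, then the shift along the tool's x, y, z in cm, then the turn about the tool's z in degrees. In form: gripper x y z twist; .... A call has 1 to 10 rows; each row shifts and turns the commanded pose from where the row before left it, along the tool's axes as they then stand; what a row does not reach is not made up. A row lasts 1/10 s, in which the tool goes at most 50 mm and 8.59 degrees, less where a joint would pass 70% of its speed; a pose out of reach is approached as far as the arm can. A call is refused whole if a number of a shift passes 5 or a number of a turn 8.59, either way. A call with a gripper value outside its range is refused whole. The fingers move at their own pace and stop on an object; the grip force is fixed at half the most. Time passes only in rows, so rows that do not move let the fingers close. It gives the time, the measured TCP pose, the force, the opening and the grip force at its end, in the units of the state.
- ctrl.get_state(): the state, without advancing time (a new reading comes with each control period).
- ctrl.camera(name): name is "scene" or "side" or "wrist"; returns a dict with "pixels" (400x640x3 uint8, red, green, blue), "camera_matrix" (3x3 intrinsics, pixels), "extrinsics" (4x4, takes a point from world to camera coordinates). Camera axes: x right, y up, looking along -z (the intrinsics and any distortion apply to the point x, -y, -z); pixel columns grow to the right and rows downward; lengths in mm; the calibration is good to about 2 mm. A picture is of the moment at which its call begins. There is no depth.
- ctrl.job_done(): hands the job in; it is judged then, once.
The state is a dict: "t": time; "joint_positions": joint angles; "joint_velocities": joint speeds; "effort": joint torques, N m; "tool_pos": TCP position; "eef_rot": TCP orientation; "wrist_force": force on the tool from outside, world axes, zero at the start; "ft_torque": the same for the moment, N m; "gripper_width": finger opening in mm; "finger_force": force on a finger pad.
Only numpy, scipy, OpenCV 4.12 (cv2) and the standard library are available. Lean on these libraries where they do the work, as an engineer would, in place of code of your own. Each camera call takes 0.05 s, during which the arm holds its last target. There are 200 camera calls.

## Working session

There is one attempt and no reset: what is moved stays moved. The work goes in short steps, Python scripts to look and compute and a tool call to move; the robot and the scene stay as the last step left them, time stands still between calls to the robot, and variables do not carry over. Pictures are saved under pics/ and viewed, at most 10 in all, crops included, and the job is handed in when it is done.

Besides the shell and the picture viewer there is one more tool, called after "Emit:" as name(argument=value, ...) on one line, values as JSON. send_rows: Moves the arm, as the interface text tells. Its arguments: {"type":"object","properties":{"targets":{"type":"string"}},"required":["targets"]}

```bash
mkdir -p pics; cat > h.py <<'E'
import numpy as np, cv2
from station import ctrl
def grab(n):
    c=ctrl.camera(n); np.savez(f'{n}.npz',p=c['pixels'],K=c['camera_matrix'],E=c['extrinsics']); return c['pixels']
def load(n): return np.load(f'{n}.npz')
def ray(n,u,v):
    c=load(n);K,E=c['K'],c['E'];d=np.linalg.solve(K,[u,v,1.]);d=np.array([d[0],-d[1],-d[2]])
    R=E[:3,:3];return -R.T@E[:3,3],R.T@d
def onz(n,u,v,z):
    o,d=ray(n,u,v);return o+d*(z-o[2])/d[2]
def proj(n,P):
    c=load(n);q=c['E'][:3,:3]@np.array(P)+c['E'][:3,3];q=c['K']@[q[0],-q[1],-q[2]];return q[:2]/q[2]
E
python3 - <<'E'
from h import *
for n in ('scene','side'): cv2.imwrite(f'pics/{n}0.png',grab(n)[...,::-1])
s=ctrl.get_state();print(s)
for n in('scene','side'):print(load(n)['E'].round(3))
E
```

```text
{'t': 0.1, 'joint_positions': array([ 1.14339076e+00,  3.00413227e-01,  1.52149108e+00,  1.50762906e-05,
        1.32069990e+00, -6.66225966e-02]), 'joint_velocities': array([-0.00110866, -0.0016766 , -0.00061842,  0.00135653,  0.00136559,
       -0.00070121]), 'effort': array([ 1.89917249e-03, -5.32652020e+01, -3.53277612e+01,  7.10565923e-02,
        2.35790637e-02, -5.79589505e-05]), 'tool_pos': array([194.07483011, 514.39029959, 212.95614499]), 'eef_rot': array([ 1.79416537e-01,  9.83773069e-01, -4.88636830e-04, -1.30747766e-04]), 'wrist_force': array([-0.23468831,  0.76646115, -0.18848631]), 'ft_torque': array([-0.02059276, -0.02899547,  0.00884842]), 'finger_force': 0.0, 'gripper_width': 94.18851634164103}
[[-8.500000e-01  5.260000e-01  1.700000e-02  4.709870e+02]
 [-3.580000e-01 -6.020000e-01  7.140000e-01  1.317690e+02]
 [ 3.860000e-01  6.010000e-01  7.000000e-01 -1.542355e+03]
 [ 0.000000e+00  0.000000e+00  0.000000e+00  1.000000e+00]]
[[-9.880000e-01 -1.560000e-01  1.300000e-02  5.440240e+02]
 [ 1.150000e-01 -6.720000e-01  7.320000e-01 -1.373620e+02]
 [-1.050000e-01  7.240000e-01  6.810000e-01 -1.055467e+03]
 [ 0.000000e+00  0.000000e+00  0.000000e+00  1.000000e+00]]
```

View pics/scene0.png

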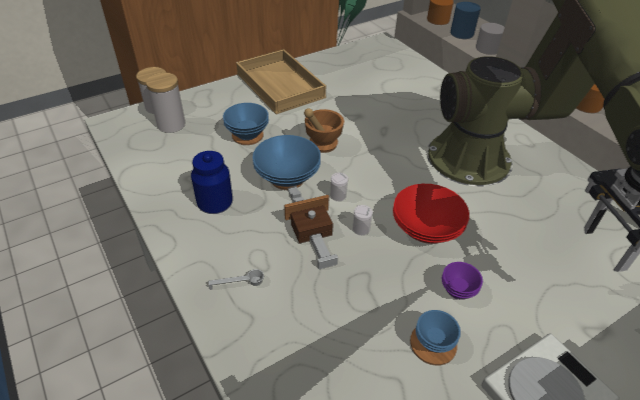

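View pics/side0.png

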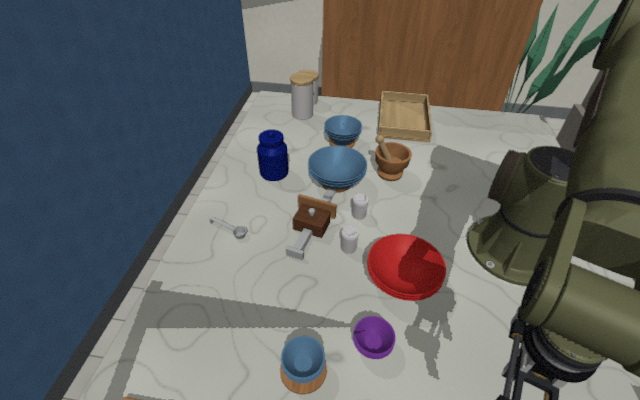

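Scene view: the blue stack at the rail's end is at (287,162) (side view (338,168)), with the stop at (311,220) and the end block at (327,261). The other blue stacks are at (246,122) and (438,335). The red bowl (431,212) and the purple one (462,281) are decoys. Next I'll enlarge the rail area and size the stacks by their rims.

```bash
python3 - <<'E'
from h import *
a=load('scene')['p'][130:280,230:390];b=load('side')['p'][140:270,270:400]
a=cv2.resize(a,None,fx=5,fy=5,interpolation=cv2.INTER_CUBIC)[:600,:800]
a=cv2.resize(load('scene')['p'][180:275,260:360],(600,570),interpolation=cv2.INTER_CUBIC)
b=cv2.resize(load('side')['p'][180:265,275:375],(700,595),interpolation=cv2.INTER_CUBIC)
cv2.imwrite('pics/a.png',a[...,::-1]);cv2.imwrite('pics/b.png',b[...,::-1])
for n in('scene','side'):
    h=cv2.cvtColor(load(n)['p'],cv2.COLOR_RGB2HSV)
    m=cv2.inRange(h,(98,90,60),(112,200,255))
    for c in cv2.findContours(m,0,2)[0]:
        if cv2.contourArea(c)>300:
            x,y,w,hh=cv2.boundingRect(c);l=c[c[:,0,0].argmin(),0];r=c[c[:,0,0].argmax(),0]
            if y<100 and n=='scene' or w>200: continue
            for z in(65,86): 
                L=onz(n,*l,z);R=onz(n,*r,z);print(n,(x,y,w,hh),z,((L+R)/2).round(),np.linalg.norm(L-R).round())
E
```

```text
scene (416, 310, 44, 42) 65 [526. 431.  65.] 87.0
scene (416, 310, 44, 42) 86 [538. 439.  86.] 85.0
scene (253, 135, 67, 49) 65 [ 523. -209.   65.] 192.0
scene (253, 135, 67, 49) 86 [ 535. -187.   86.] 188.0
scene (224, 103, 44, 32) 65 [ 533. -448.   65.] 145.0
scene (224, 103, 44, 32) 86 [ 545. -420.   86.] 141.0
side (282, 336, 43, 47) 65 [517. 426.  65.] 86.0
side (282, 336, 43, 47) 86 [515. 435.  86.] 84.0
side (309, 145, 58, 43) 65 [ 526. -229.   65.] 189.0
side (309, 145, 58, 43) 86 [ 524. -201.   86.] 184.0
side (325, 116, 36, 25) 65 [ 534. -445.   65.] 138.0
side (325, 116, 36, 25) 86 [ 531. -411.   86.] 134.0
```

View pics/a.png

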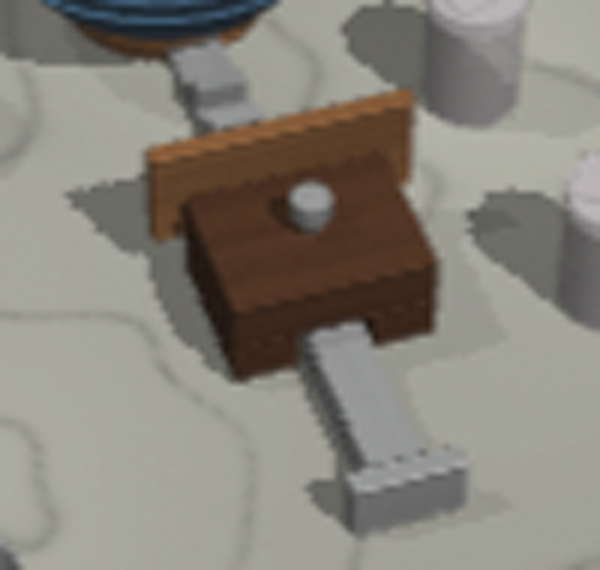

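View pics/b.png

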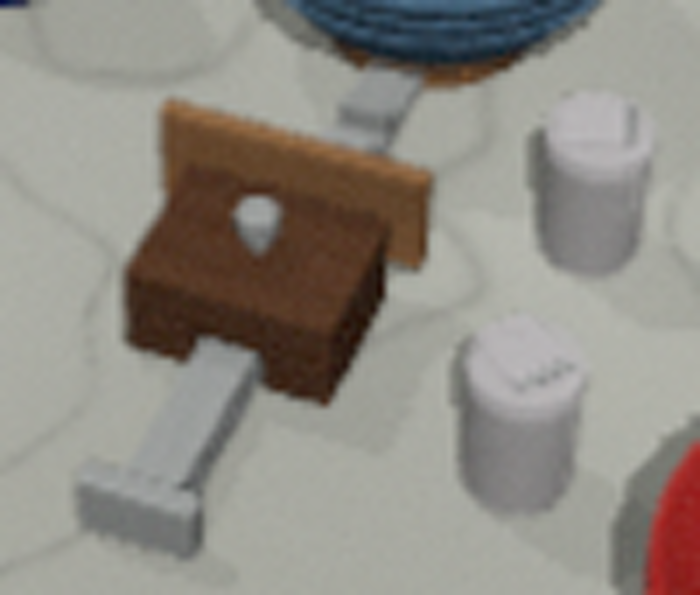

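Crops: the stop sits in front of the large blue stack. Back top corners are scene (299.7,231.7) and (332.8,223.7), side (293.1,218.9) and (321.9,227.1). Three blue stacks are candidates: scene (287,162) is about 188 mm wide (large), (246,122) about 140 mm (medium) and (438,335) about 86 mm (small). The one on the rail is the large stack, so the target travel is 0.130. Next I'll triangulate.

```bash
python3 - <<'E'
from h import *
def tri(a,b):
    o1,d1=ray('scene',a[0]/6+260-.4,a[1]/6+180-.4);o2,d2=ray('side',b[0]/7+275-.4,b[1]/7+180-.4)
    s,t=np.linalg.lstsq(np.c_[d1,-d2],o2-o1,rcond=None)[0];p,q=o1+s*d1,o2+t*d2
    return (p+q)/2,np.linalg.norm(p-q)
for k,a,b in[('backL50',(238,310),(127,272)),('backR50',(437,262),(328,330)),('knob70',(310,190),(257,205)),('fenceL75',(150,150),(165,103)),('fenceR75',(411,93),(430,178)),
 ('endL30',(352,485),(78,492)),('endR30',(467,462),(197,520)),('backLbot24',(238,378),(127,345)),('shakA top',(590,175),(523,360)),('shakB top',(478,5),(598,120))]:
    p,e=tri(a,b);print(k,p.round(),e.round(1))
E
```

```text
backL50 [621.  33.  47.] 0.2
backR50 [536.  52.  48.] 1.2
knob70 [572.   8.  70.] 0.4
fenceL75 [620. -43.  74.] 1.6
fenceR75 [504. -18.  72.] 0.8
endL30 [621. 124.  24.] 8.0
endR30 [573. 134.  23.] 1.4
backLbot24 [622.  34.   5.] 0.8
shakA top [457.  53.  53.] 8.8
shakB top [440. -63.  66.] 10.5
```

Heights come out at 48, 70 and 73 mm against 50, 70 and 75 given, so the ledge is at z≈0. The rail's +y direction is (0.21,0.978), the back centre is (578,42), and travel is about 0.061. That leaves roughly 68 mm to push. I'll turn the tool so its x lies along the rail, and check where the jar is.

Emit:
send_rows(targets="3 0 0 0 8.1;3 0 0 0 8.1;3 0 0 0 8.1;3 0 0 0 8.1;3 0 0 0 8.1;3 0 0 0 8.1;3 0 0 0 8.1;3 0 0 0 8.1;3 0 0 0 8.1;3 0 0 0 8.1")

```text
t: 1.1
tool_pos: [194.1, 514.4, 213.1]
eef_rot: [0.777, 0.629, -0.0, 0.0]
wrist_force: [0.3, 0.8, -0.2]
gripper_width: 30.0
finger_force: 0.0
```

```bash
python3 - <<'E'
from h import *
from scipy.spatial.transform import Rotation as R
s=ctrl.get_state();M=R.from_quat(s['eef_rot']).as_matrix();print(s['tool_pos'],M.round(3),s['joint_positions'].round(2))
print('need',M.T@(np.array([586,78,213])-s['tool_pos']))
# jar: base centre by ray at mid height
print('jar',onz('scene',213,183,84),onz('side',272.5,157,84))
E
```

```text
[194.09250762 514.44700028 213.11231039] [[ 0.208  0.978 -0.   ]
 [ 0.978 -0.208 -0.001]
 [-0.001 -0.    -1.   ]] [1.14 0.3  1.52 0.   1.32 1.35]
need [-3.45372591e+02  4.74125700e+02  2.70719035e-01]
jar [ 745.81290455 -200.29681027   84.        ] [ 734.89956898 -194.00060976   84.        ]
```

Emit:
send_rows(targets="3 -2.9 3.95 0 0;3 -2.9 3.95 0 0;3 -2.9 3.95 0 0;3 -2.9 3.95 0 0;3 -2.9 3.95 0 0;3 -2.9 3.95 0 0;3 -2.9 3.95 0 0;3 -2.9 3.95 0 0;3 -2.9 3.95 0 0;3 -2.9 3.95 0 0")

```text
t: 2.1
tool_pos: [523.3, 148.8, 213.3]
eef_rot: [0.775, 0.632, -0.0, -0.0]
wrist_force: [0.6, 1.3, 0.2]
gripper_width: 29.8
finger_force: 0.0
```

Emit:
send_rows(targets="3 -2.9 3.95 0 0;3 -2.6 3.95 0 0;3 0 0 2 0;3 0 0 2 0;3 0 0 0 0;3 0 0 0 0")

```text
t: 2.7
tool_pos: [588.5, 80.9, 173.8]
eef_rot: [0.775, 0.632, -0.0, -0.0]
wrist_force: [-0.8, -0.2, 1.2]
gripper_width: 30.0
finger_force: 0.0
```

```bash
python3 - <<'E'
from h import *
from scipy.spatial.transform import Rotation as R
s=ctrl.get_state();M=R.from_quat(s['eef_rot']).as_matrix();print(s['tool_pos'],M.round(3),s['wrist_force'])
cv2.imwrite('pics/w1.png',grab('wrist')[...,::-1])
for p in [(578.5,42.5,50),(621,33,50),(536,52,50),(597,129,30)]: print(p,proj('wrist',p).round())
E
```

```text
[588.50926443  80.9462334  173.77695634] [[ 0.202  0.979 -0.   ]
 [ 0.979 -0.202 -0.   ]
 [-0.    -0.    -1.   ]] [-0.79244102 -0.23646693  1.1914217 ]
(578.5, 42.5, 50) [319. 242.]
(621, 33, 50) [366. 243.]
(536, 52, 50) [272. 241.]
(597, 129, 30) [320. 144.]
```

View pics/w1.png

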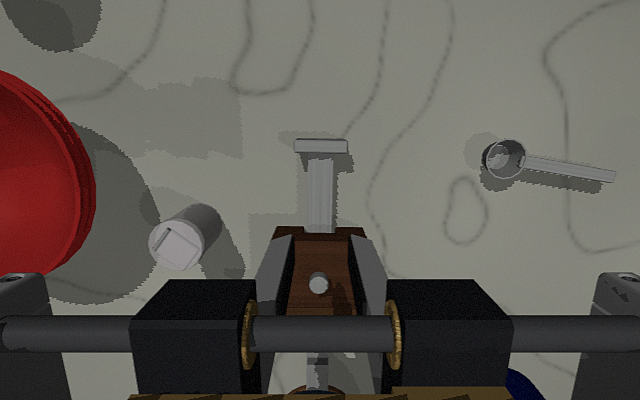

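The wrist view has the rail running straight down column 320. The back's edge is at row ~237, the end block at (320,146), and the shaker at (185,237) is clear. The fingers sit between the back and the end block, so I'll descend.

Emit:
send_rows(targets="3 0 0 4 0;3 0 0 4 0;3 0 0 3 0;3 0 0 1.8 0;3 0 0 1 0;3 0 0 0 0;3 0 0 0 0")

```text
t: 3.45
tool_pos: [589.3, 81.0, 36.9]
eef_rot: [0.775, 0.632, 0.001, 0.001]
wrist_force: [0.1, 0.4, 0.4]
gripper_width: 30.0
finger_force: 0.0
```

Emit:
send_rows(targets="3 -0.6 0 0 0;3 -0.6 0 0 0;3 -0.4 0 0 0;3 -0.3 0 0 0;3 -0.2 0 0 0;3 -0.2 0 0 0;3 -0.2 0 0 0;3 0 0 0 0")

```text
t: 4.25
tool_pos: [583.5, 56.2, 35.4]
eef_rot: [0.775, 0.632, -0.0, -0.0]
wrist_force: [0.5, -0.5, -0.8]
gripper_width: 30.1
finger_force: 0.0
```

Emit:
send_rows(targets="3 -0.2 0 0 0;3 -0.1 0 0 0;3 0 0 0 0")

```text
t: 4.55
tool_pos: [582.9, 53.6, 35.4]
eef_rot: [0.775, 0.632, 0.0, -0.0]
wrist_force: [0.2, 3.1, -0.8]
gripper_width: 30.3
finger_force: 1.4
```

Emit:
send_rows(targets="3 -0.2 0 0 0;3 -0.1 0 0 0;3 -0.1 0 0 0")

```text
t: 4.85
tool_pos: [582.0, 49.5, 35.4]
eef_rot: [0.775, 0.632, -0.0, -0.0]
wrist_force: [1.6, 5.0, 0.4]
gripper_width: 30.0
finger_force: 2.5
```

Emit:
send_rows(targets="3 -0.2 0 0 0;3 -0.2 0 0 0;3 -0.2 0 0 0")

```text
t: 5.15
tool_pos: [580.7, 43.5, 35.4]
eef_rot: [0.775, 0.632, -0.0, -0.0]
wrist_force: [-1.1, 4.3, 0.8]
gripper_width: 30.2
finger_force: 2.2
```

In contact at about 3–4 N and sliding. The notch should come near TCP y≈-12. I'll push quickly to y≈3, then go slowly.

Emit:
send_rows(targets="3 -0.4 0 0 0;3 -0.5 0 0 0;3 -0.5 0 0 0;3 -0.5 0 0 0;3 -0.5 0 0 0;3 -0.5 0 0 0;3 -0.4 0 0 0;3 -0.3 0 0 0;3 -0.2 0 0 0;3 -0.1 0 0 0")

```text
t: 6.15
tool_pos: [572.6, 5.2, 35.3]
eef_rot: [0.775, 0.631, -0.0, -0.0]
wrist_force: [-1.5, 2.2, -0.7]
gripper_width: 30.1
finger_force: 0.8
```

```bash
python3 - <<'E'
from h import *
for n in('scene','side'): grab(n)
a=cv2.resize(load('scene')['p'][165:275,255:355],(600,600*110//100)[:2],interpolation=2)[:600]
b=cv2.resize(load('side')['p'][170:265,275:375],(600,570),interpolation=2)
cv2.imwrite('pics/c.png',cv2.resize(np.hstack([a[:570],b]),(800,380))[...,::-1])
print(ctrl.get_state()['tool_pos'],ctrl.get_state()['wrist_force'])
E
```

```text
[572.93647888   4.90216529  35.4410102 ] [ 0.43211758  1.28652289 -0.59972903]
```

View pics/c.png

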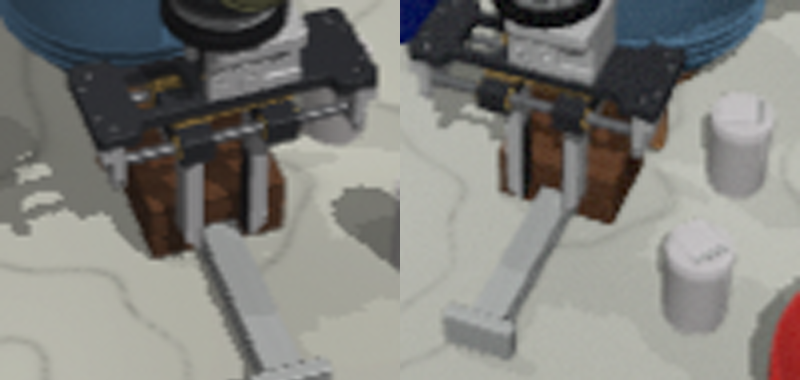

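The picture shows both fingers square on the block's back at about (220,190) and (540,150), with the shakers clear. Now slow steps, watching the force.

Emit:
send_rows(targets="3 -0.2 0 0 0;3 -0.2 0 0 0;3 -0.2 0 0 0;3 -0.2 0 0 0")

```text
t: 6.65
tool_pos: [571.3, -2.7, 35.4]
eef_rot: [0.775, 0.632, -0.0, 0.0]
wrist_force: [0.8, 0.1, 0.7]
gripper_width: 30.0
finger_force: 0.0
```

Emit:
send_rows(targets="3 -0.1 0 0 0;3 -0.1 0 0 0")

```text
t: 6.85
tool_pos: [571.0, -4.8, 35.5]
eef_rot: [0.775, 0.631, -0.0, 0.0]
wrist_force: [0.5, 2.6, -0.3]
gripper_width: 30.0
finger_force: 1.2
```

Emit:
send_rows(targets="3 -0.1 0 0 0;3 -0.1 0 0 0")

```text
t: 7.05
tool_pos: [570.5, -6.6, 35.5]
eef_rot: [0.775, 0.632, -0.0, 0.0]
wrist_force: [0.5, 0.0, -0.6]
gripper_width: 30.3
finger_force: 0.0
```

Emit:
send_rows(targets="3 -0.1 0 0 0;3 -0.1 0 0 0")

```text
t: 7.25
tool_pos: [570.1, -8.4, 35.4]
eef_rot: [0.775, 0.632, -0.0, 0.0]
wrist_force: [-0.1, -0.6, 0.2]
gripper_width: 30.1
finger_force: 0.0
```

Emit:
send_rows(targets="3 -0.1 0 0 0;3 0 0 0 0")

```text
t: 7.45
tool_pos: [569.9, -9.4, 35.4]
eef_rot: [0.775, 0.632, -0.0, 0.0]
wrist_force: [0.0, -0.2, 0.2]
gripper_width: 30.0
finger_force: 0.0
```

Emit:
send_rows(targets="3 -0.1 0 0 0;3 0 0 0 0")

```text
t: 7.65
tool_pos: [569.7, -10.3, 35.5]
eef_rot: [0.775, 0.632, -0.0, -0.0]
wrist_force: [-0.2, 0.6, -0.6]
gripper_width: 30.1
finger_force: 0.0
```

The force has been zero for about 4 mm, so the stop has probably jumped ahead into the notch. I'll back off, rise and look.

Emit:
send_rows(targets="3 1 0 0 0;3 2 0 0 0;3 1 0 -1 0;3 0 0 -4 0;3 0 0 -4 0;3 0 0 -5 0;3 4 0 -5 0;3 5 0 -3 0;3 5 0 0 0;3 5 0 0 0")

```text
t: 8.65
tool_pos: [613.2, 201.6, 242.4]
eef_rot: [0.775, 0.631, 0.001, 0.001]
wrist_force: [0.2, -0.5, -0.2]
gripper_width: 29.8
finger_force: 0.0
```

Emit:
send_rows(targets="3 5 -2 0 0;3 5 -4 0 0;3 4 -3 0 0;3 2 -2 0 0;3 0 0 0 0")

```text
t: 9.15
tool_pos: [542.4, 365.6, 241.0]
eef_rot: [0.774, 0.633, 0.0, -0.0]
wrist_force: [0.4, -0.2, 0.0]
gripper_width: 30.1
finger_force: 0.0
```

```bash
python3 - <<'E'
from h import *
for n in('scene','side'): grab(n)
a=cv2.resize(load('scene')['p'][165:275,255:355],(500,550),interpolation=2)
b=cv2.resize(load('side')['p'][165:265,275:375],(500,500),interpolation=2)
cv2.imwrite('pics/d.png',a[...,::-1]);cv2.imwrite('pics/e.png',b[...,::-1])
print(ctrl.get_state()['tool_pos'])
E
```

```text
[544.4542444  362.41473235 240.80027591]
```

View pics/d.png

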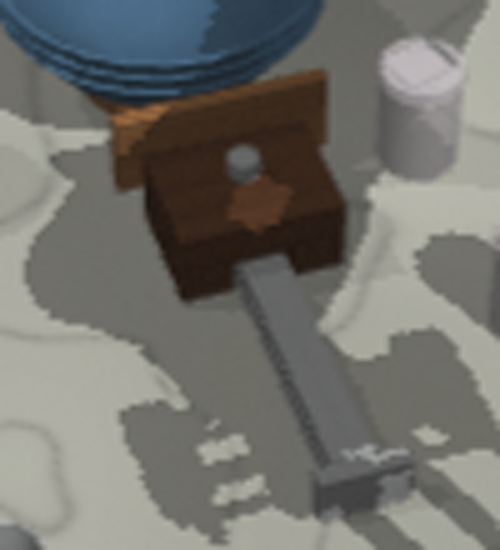

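View pics/e.png

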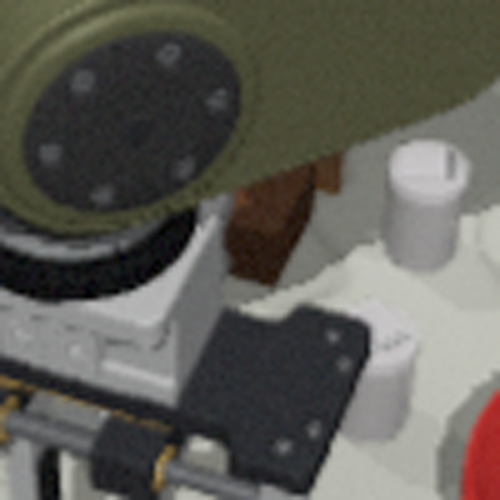

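The stop is near the trivet, fence clear of the bowls: back corners at crop (180,242) and (343,203), knob at (243,154). I'll compare with the earlier scene view.

```bash
python3 - <<'E'
from h import *
f=lambda x,y,s,o:onz('scene',x/s+o[0]-.4,y/s+o[1]-.4,0)
A=lambda p,z:onz('scene',p[0]/6+260-.4,p[1]/6+180-.4,z)
D=lambda p,z:onz('scene',p[0]/5+255-.4,p[1]/5+165-.4,z)
u=np.array([.205,.979,0])
for nm,F,c,e,k in(('before',A,((238,310),(437,262)),((352,482),(467,460)),(310,188)),('after',D,((180,242),(343,203)),((316,480),(412,460)),(243,152))):
    b=(F(c[0],50)+F(c[1],50))/2;E=(F(e[0],30)+F(e[1],30))/2
    print(nm,b.round(1),'end-back',((E-b)@u).round(1),'travel',((E-b)@u-27).round(1),'knob70',((b-F(k,70))@u).round(1),'knob67',((b-F(k,67))@u).round(1))
E
```

```text
before [580.1  44.8  50. ] end-back 86.9 travel 59.9 knob70 39.1 knob67 41.9
after [566.5 -21.1  50. ] end-back 155.4 travel 128.4 knob70 33.2 knob67 36.2
```

Travel comes to about 128 mm (notch at 130) and the knob appears lower. One clear side view will confirm the drop.

Emit:
send_rows(targets="3 1 -4.6 0 0;3 1 -4.6 0 0;3 1 -4.6 0 0;3 1 -4.6 0 0;3 1 -4.6 0 0;3 1 -4.6 0 0;3 1 -4.6 0 0;3 1 -4.6 0 0;3 0 0 0 0;3 0 0 0 0")

```text
t: 10.25
tool_pos: [201.0, 514.7, 240.6]
eef_rot: [0.775, 0.632, 0.0, 0.0]
wrist_force: [0.1, -0.7, 0.2]
gripper_width: 29.9
finger_force: 0.0
```

```bash
python3 - <<'E'
from h import *
for n in('scene','side'): grab(n)
a=cv2.resize(load('scene')['p'][180:225,275:330],(396,324),interpolation=2)
b=cv2.resize(load('side')['p'][180:225,285:340],(396,324),interpolation=2)
cv2.imwrite('pics/f.png',np.hstack([a,b])[...,::-1])
E
```

```text
(no output)
```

View pics/f.png

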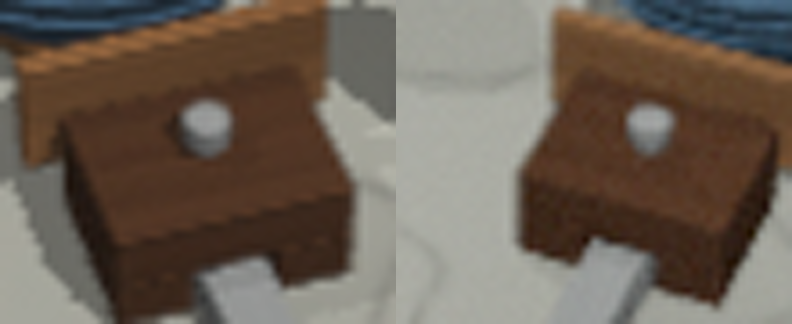

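The fence stands clear of the rims. Knob top is at crop scene (207,115) and side (253,117); I'll triangulate it.

```bash
python3 - <<'E'
from h import *
def tri(a,b,):
    o1,d1=ray('scene',a[0]/7.2+275-.4,a[1]/7.2+180-.4);o2,d2=ray('side',b[0]/7.2+285-.4,b[1]/7.2+180-.4)
    s,t=np.linalg.lstsq(np.c_[d1,-d2],o2-o1,rcond=None)[0];return (o1+s*d1+o2+t*d2)/2
k=tri((207,115),(253,117));L=tri((122,242),(126,175));R=tri((350,187),(324,235));print(k.round(1),L.round(1),R.round(1))
E
```

```text
[557.4 -54.9  65.8] [606.6 -31.7  46.4] [521.4 -13.5  45. ]
```

The knob is 2–4 mm lower than before, the stop has moved about 67 mm, and the force dip agrees. It is in the notch, so I'll hand in.

```bash
python3 -c "
from station import ctrl
print(ctrl.job_done())"
```

```text
the job is handed in; nothing more can be done
None
```

The job is handed in: I pushed the stop to about 0.13 m, the large-bowl notch; the camera views show the plunger 2–4 mm lower and the fence clear of the rims, and the arm is withdrawn, but no verdict came back.

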